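Put up a folding wine case and bed a half bottle in it

ROBOT

A 6-joint arm with a two-finger parallel gripper is mounted at the origin on the work surface. World frame = base frame: x ahead of the robot, y to its left, z up, the work surface at z = 0. Lengths are in m, angles in rad, forces in N, time in s.
With the tool pointing down it reaches from about 0.35 to 0.8 m from the base axis. Payload 7.3 kg.
Tool frame: the origin (TCP) lies between the finger pads; the fingertips stand 11 mm ahead of it and the grasp point (between the pads) lies 8 mm behind it; z points along the fingers, y is the line along which they close (so a half turn about z gives the same grasp; the last joint's range is limited). The gripper opens to 85 mm and grips with 20 to 120 N. Pads are 22 mm wide; open, the fingers measure 114 mm over their backs; the gripper's body (76 mm by 85 mm) begins 54 mm behind the grasp point. The pads swing forward as they close: fully open they stand 13 mm farther back than shut.
Start: joints at [-1.461, 0.342, 1.524, -0, 1.275, -0.146], TCP at [0.133, -0.508, 0.242] pointing down, gripper open.
Joint ranges: [-2.53, 2.53], [-0.77, 2.02], [0.04, 2.7], [-1, 4.14], [0.28, 2.66], [-3.11, 3.11]. Speed limits (rad/s): [2.57, 2.57, 3.14, 3.14, 3.14, 3.14].

INTERFACE

Orientations are given as a unit quaternion [x, y, z, w].
In Python, from rig import * gives the robot as it stands.
- The arm moves only by the tool servo_tool, never from a script. Its argument "moves" is a list of rows, each a list of 4 numbers: the shift along the tool's x, y, z in mm, then the turn about the tool's z in degrees. In form: [[tx, ty, tz, yaw], ...]. A call has 1 to 8 rows; each row is the pose to reach, as a shift and turn from the pose commanded when the call began, along the tool's axes at that moment; what a row does not reach only later rows make up. A row lasts 1/10 s, in which the tool goes at most 50 mm and 8.59 degrees, less where a joint would pass 70% of its speed; a pose out of reach is approached as far as the arm can. A call with a gripper value outside its range is refused whole. "claw" is the finger opening in mm, from 0 to 85.4, set as the call begins (left out, the last holds). The fingers move at their own pace and stop on an object; "newtons" is the grip in N (left out, the last holds). Time passes only in rows, so rows that repeat a pose let the fingers close. It gives the time, the measured TCP pose, the force, the opening and the grip force at its end, in the units of the state.
- get_state(): the state, without advancing time (a new reading comes with each control period).
- grab_frame(name): name is "scene" or "side" or "wrist"; returns a dict with "pixels" (384x512x3 uint8, red, green, blue), "mtx" (3x3 intrinsics, pixels), "R" (3x3) and "t" (3): a world point X has camera coordinates R X + t; the wrist camera has in their place "mount" (4x4, takes a point from camera to tool coordinates, whose origin is the TCP and whose axes are the flange's). Camera axes: x right, y down, z forward; pixel columns grow to the right and rows downward; lengths in m; the calibration is good to about 2 mm. The wrist camera is an equidistant fisheye: a pixel r from the principal point sees the ray r / f radians off the axis. A picture is of the moment at which its call begins: read the wrist's pose just before it. There is no depth.
- sign_off(): hands the job in; it is judged then, once.
The state is a dict: "clock": time; "joint_positions": joint angles; "qd": joint speeds; "effort": joint torques, N m; "tool_pos": TCP position; "orientation": TCP orientation; "contact_force": force on the tool from outside, world axes, zero at the start; "wrist_torque": the same for the moment, N m; "width": opening from 0.0 (shut) to 1.0 (fully open); "grip_force": force on a finger pad.
Only numpy, scipy, OpenCV 4.12 (cv2) and the standard library are available. Lean on these libraries where they do the work, as an engineer would, in place of code of your own. Each camera call takes 0.05 s, during which the arm holds its last target. There are 200 camera calls.

TASK

Put up the folding presentation case that lies opened out on the bench: raise all four of its hinged walls until they stand fully upright. Then take the half bottle from its dowel rest and lay it gently in the case, cradled in the two notched saddles with its neck in the small one, and leave the walls standing. Leave the other things on the bench where they are.

Things in the scene. Friction and masses are not known exactly. Their poses are not given: they have to be found in the camera images.
- case: Folding plywood case, loose on the bench, 0.76 kg. Floor board 134 mm (x) by 270 mm (y) by 12 mm; origin: centre of its underside, z up. Four walls, 64 mm high, 6 mm thick, are hinged to the board's top edges and lie opened outwards, partly raised. Upright, each stands on the board, outer face flush with its edge: the case is then 76 mm high and 122 by 258 mm inside.
- case_seat (a point): Where the bottle's origin comes when it lies in both saddles: case x = 0, y = -23.5 mm, z = 42.6 mm (30.6 mm over the floor board), with the bottle's axis along case y and its mouth towards +y. It has 10 mm of play each way along y before it meets an end wall. Turns with the case.
- body_saddle (a point): Middle, at floor-board height, of the wide saddle for the bottle's body, at case y = -88.5 mm: a cross bar 96 mm wide (x), 14 mm thick (y), 18 mm high over the board, cut by a V notch (flanks 35 degrees from level) down to the board.
- neck_saddle (a point): Middle, at floor-board height, of the small saddle for the bottle's neck, at case y = +76.5 mm: a cross bar 72 mm wide (x), 14 mm thick (y), 25 mm high over the board, with a small V notch.
- bottle_mouth (a point): Centre of the bottle's mouth, 142 mm from the bottle's origin along its +x.
- bottle: Dark green half bottle (full, closed), label and foil, lying on the rest; 0.5 to 0.9 kg. 237 mm long; body 60 mm in diameter over 140 mm from the heel, then shoulder, neck 27 to 29 mm in diameter. Origin: on its axis, 95 mm from the heel, close to its centre of mass; its x points along the axis to the mouth (roll about x is arbitrary).
- rest: Bottle rest fixed to the bench on the left or the right: two oak dowels, 12 mm in diameter, 170 mm long, 36 mm apart, along its x, on two dark blocks (18 mm by 72 mm, 22 mm high, at x = +-62 mm). Origin: centre of the underside, on the bench. The bottle lies along the dowels with its axis 57 mm over the bench.
- cork_tray: Bystander: dark wooden tray of corks, 160 x 110 x 45 mm, across the case from the rest. Origin: centre of the underside.
- tall_bottle: Bystander: full-size bottle standing upright, 74 mm in diameter, 300 mm tall. Origin: centre of its foot.
- tasting_glass: Bystander: stemmed tasting glass standing upright, 66 mm in diameter, 160 mm tall. Origin: centre of its foot.
- corkscrew: Bystander: folded waiter's corkscrew lying flat, 112 x 13 x 18 mm. Origin: centre of its underside.
- wall_near (a joint): Angle of the long wall on the case's -x side (hinge line at case x = -67 mm), which is 12 mm over the bench: 0 = level, lying outwards; pi/2 = upright, where its foot stops on the floor board. Starts at 0.3 to 0.7. Stiff hinge: it stays where it is left; 1 to 1.5 N at the free edge moves it.
- wall_near_edge (a point): Middle of the free (upper) edge of wall 'near', mid-thickness, 64 mm from the hinge line; the edge is 270 mm long.
- wall_far (a joint): Angle of the long wall on the case's +x side (hinge line at case x = +67 mm), which is 12 mm over the bench: 0 = level, lying outwards; pi/2 = upright, where its foot stops on the floor board. Starts at 0.3 to 0.7. Stiff hinge: it stays where it is left; 1 to 1.5 N at the free edge moves it.
- wall_far_edge (a point): Middle of the free (upper) edge of wall 'far', mid-thickness, 64 mm from the hinge line; the edge is 270 mm long.
- wall_neck (a joint): Angle of the end wall on the case's +y side, beside the small neck saddle (hinge line at case y = +135 mm), which is 12 mm over the bench: 0 = level, lying outwards; pi/2 = upright, where its foot stops on the floor board. Starts at 0.3 to 0.7. Stiff hinge: it stays where it is left; 1 to 1.5 N at the free edge moves it.
- wall_neck_edge (a point): Middle of the free (upper) edge of wall 'neck', mid-thickness, 64 mm from the hinge line; the edge is 119 mm long.
- wall_heel (a joint): Angle of the end wall on the case's -y side, beside the wide body saddle (hinge line at case y = -135 mm), which is 12 mm over the bench: 0 = level, lying outwards; pi/2 = upright, where its foot stops on the floor board. Starts at 0.3 to 0.7. Stiff hinge: it stays where it is left; 1 to 1.5 N at the free edge moves it.
- wall_heel_edge (a point): Middle of the free (upper) edge of wall 'heel', mid-thickness, 64 mm from the hinge line; the edge is 119 mm long.

How it is judged:
By the outcome, as a careful person would: the job done as asked, in the order asked, and still so for the second after the job is handed in, with the robot touching nothing.
It also fails if it takes over 72 s, if anything falls off the work surface, if the arm or the gripper's body presses on something with over 40 N, if the wrist force passes 120 N, or if a joint passes its speed limit or range.

## Working session

There is one attempt and no reset: what is moved stays moved. The work goes in short steps, Python scripts to look and compute and a tool call to move; the robot and the scene stay as the last step left them, time stands still between calls to the robot, and variables do not carry over. Pictures are saved under pics/ and viewed, at most 10 in all, crops included, and the job is handed in when it is done.

Besides the shell and the picture viewer there is one more tool, called after ">>>" as name([rows], argument=value, ...), one row to a line, values as JSON. servo_tool: Moves the arm, as the interface text tells. Its arguments: {"type":"object","properties":{"moves":{"type":"array"},"claw":{"type":"number"},"newtons":{"type":"number"}},"required":["moves"]}

```bash
mkdir -p pics; ls; python3 - <<'E'
from rig import *
import cv2,numpy as np
s=get_state();print(s)
for n in ("scene","side"):
    f=grab_frame(n);cv2.imwrite(f"pics/{n}0.png",cv2.resize(f["pixels"][:,:,::-1],(800,600),interpolation=cv2.INTER_CUBIC))
    print(n,f["mtx"],f["R"],f["t"])
f=grab_frame("wrist");print(f["mtx"],f["mount"])
E
```

```text
pics
{'clock': 0.0, 'joint_positions': array([-1.46100358e+00,  3.42724056e-01,  1.52499820e+00,  3.02572164e-06,
        1.27540294e+00, -1.46001953e-01]), 'qd': array([ 4.57844163e-04,  4.62222679e-04, -1.13949848e-03, -2.10513739e-03,
        5.41076537e-05, -1.64847089e-03]), 'effort': array([-2.11889688e-03, -4.33676147e+01, -2.46014857e+01, -4.17846386e-04,
        7.73362321e-03,  2.15720689e-06]), 'tool_pos': array([ 0.13281224, -0.50753413,  0.24163182]), 'orientation': array([ 9.91832042e-01,  1.27548474e-01,  1.53190297e-05, -7.66118917e-04]), 'contact_force': array([ 0.03845646, -0.00409674, -1.07748842]), 'wrist_torque': array([ 0.05159247, -0.02308718,  0.03848861]), 'grip_force': 0.0, 'width': 0.9958871262133332}
scene [[373.10917754   0.         252.40763333]
 [  0.         373.10917754 189.6910238 ]
 [  0.           0.           1.        ]] [[-0.49848137  0.86664976  0.02084497]
 [ 0.54968498  0.33457963 -0.76544294]
 [-0.67034524 -0.37010089 -0.64316607]] [ 0.3020422  -0.28452293  1.45261477]
side [[488.57231608   0.         255.35476789]
 [  0.         488.57231608 201.12004836]
 [  0.           0.           1.        ]] [[ 0.99869039 -0.04559111  0.02321534]
 [-0.00619303 -0.55815667 -0.82971247]
 [ 0.05078531  0.82848209 -0.55770805]] [-0.62198238  0.07728717  1.55611579]
[[297.31863964   0.         255.08230511]
 [  0.         297.31863964 191.77974996]
 [  0.           0.           1.        ]] [[-2.33785301e-04 -9.52273263e-01 -3.05246749e-01  7.81163791e-02]
 [ 9.99999972e-01 -2.31092097e-04 -4.49553326e-05 -9.81683078e-06]
 [-2.77303503e-05 -3.05246751e-01  9.52273291e-01 -1.31951171e-01]
 [ 0.00000000e+00  0.00000000e+00  0.00000000e+00  1.00000000e+00]]
```

View pics/scene0.png

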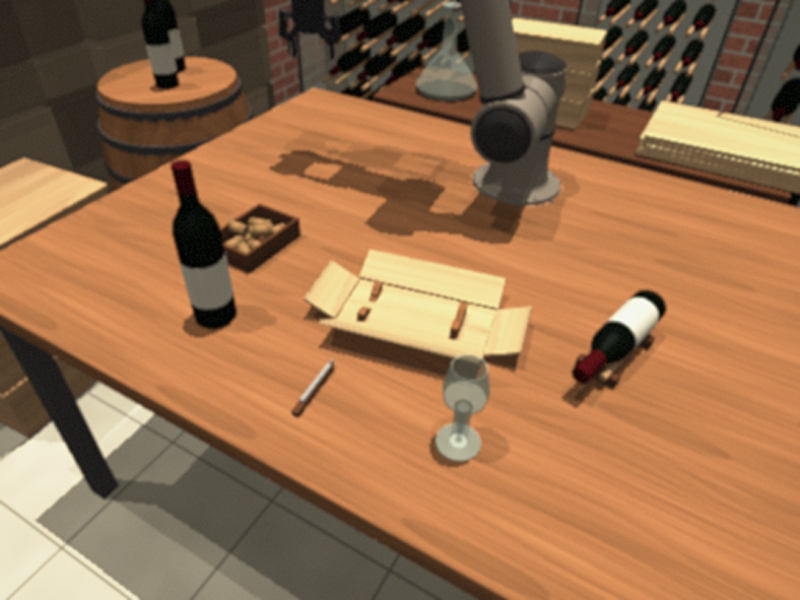

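View pics/side0.png

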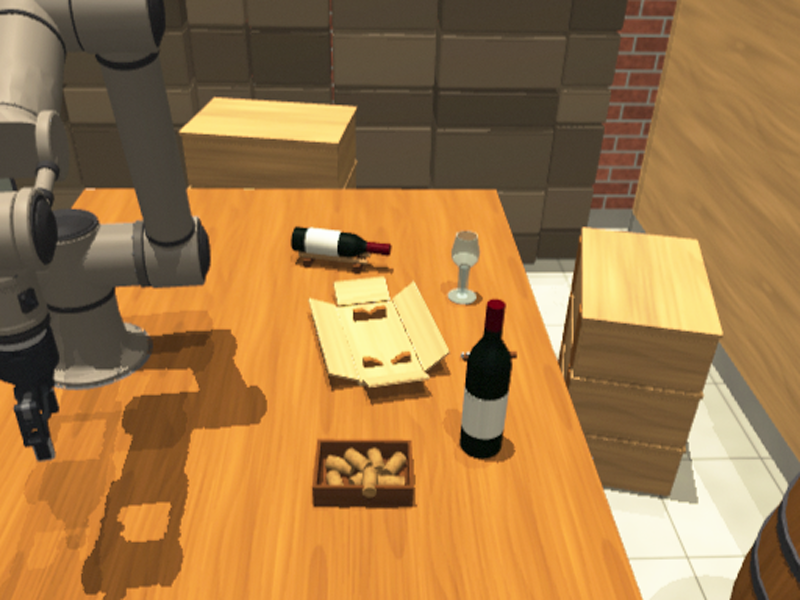

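The bench shows the case with its neck saddle towards +y (scene 458,318; side 370,312) and its body saddle towards −y (scene 370,302; side 387,361). The bottle lies on the left with its mouth ahead (scene 580,372; side 391,249). I'll triangulate rough positions next.

```bash
cat > h.py <<'E'
from rig import *
import cv2,numpy as np
from scipy.spatial.transform import Rotation as Rn
from scipy.optimize import least_squares
def ray_fixed(f,uv):   # uv in native pixels
    d=f["R"].T@np.linalg.solve(f["mtx"],[uv[0],uv[1],1.]); return -f["R"].T@f["t"],d/np.linalg.norm(d)
def ray_wrist(f,s,uv):
    K=f["mtx"];x=(uv[0]-K[0,2])/K[0,0];y=(uv[1]-K[1,2])/K[1,1];r=np.hypot(x,y)
    d=np.array([x/r*np.sin(r),y/r*np.sin(r),np.cos(r)]) if r>0 else np.array([0,0,1.])
    T=np.eye(4);T[:3,:3]=Rn.from_quat(s["orientation"]).as_matrix();T[:3,3]=s["tool_pos"];T=T@f["mount"]
    return T[:3,3],T[:3,:3]@d
def meet(*rays):
    A=sum(np.eye(3)-np.outer(d,d) for o,d in rays);b=sum((np.eye(3)-np.outer(d,d))@o for o,d in rays)
    X=np.linalg.solve(A,b);return X,max(np.linalg.norm(np.cross(X-o,d)) for o,d in rays)
def at_z(ray,z): o,d=ray;return o+d*(z-o[2])/d[2]
def P(uv,k=.64): return (np.array(uv,float)+.5)*k-.5
E
python3 - <<'E'
from h import *
a,b=grab_frame("scene"),grab_frame("side")
for n,p,q in [("necks",(458,318),(370,312)),("bodys",(370,302),(387,361)),("heel",(652,305),(297,240)),("mouth",(580,372),(391,249)),("glass",(458,443),(463,296)),("tall",(214,315),(483,445)),("cork",(313,388),(489,355)),("tray",(260,240),(364,485)),
("nearL",(364,254),(310,300)),]:
    X,e=meet(ray_fixed(a,P(p)),ray_fixed(b,P(q)));print(n,X.round(3),round(e,4))
s=get_state();R=Rn.from_quat(s["orientation"]).as_matrix();print(R.round(3))
print("to above case [tool mm]:",(R.T@(np.array([.50,0,.36])-s["tool_pos"])*1000).round())
E
```

```text
necks [0.563 0.102 0.028] 0.0007
bodys [ 0.595 -0.059  0.017] 0.0004
heel [0.387 0.387 0.053] 0.0035
mouth [0.615 0.325 0.061] 0.0024
glass [ 0.78   0.207 -0.001] 0.0001
tall [ 0.758 -0.288  0.003] 0.0005
cork [ 0.807 -0.032  0.007] 0.0016
tray [ 0.54  -0.372  0.003] 0.0082
nearL [ 0.497 -0.079  0.12 ] 0.068
[[ 0.967  0.253 -0.   ]
 [ 0.253 -0.967  0.001]
 [ 0.    -0.001 -1.   ]]
to above case [tool mm]: [ 484. -398. -118.]
```

>>> servo_tool([
  [50, -35, -50, 0],
  [90, -65, -100, 0],
  [130, -95, -100, 0],
  [170, -125, -100, 0],
  [210, -150, -100, 0],
  [250, -180, -100, 0],
  [290, -210, -100, 0],
  [330, -240, -100, 0],
], claw=0)

```text
clock: 1.05
tool_pos: [0.3688, -0.2197, 0.3423]
orientation: [0.992, 0.127, 0.0, 0.0]
contact_force: [1.1, -0.5, 1.9]
width: -0.003
grip_force: 0.0
```

>>> servo_tool([
  [40, -30, 0, 0],
  [80, -55, 0, 0],
  [120, -85, 0, 0],
  [160, -110, 0, 0],
  [200, -140, 0, 0],
  [225, -160, 0, -3],
  [225, -160, 0, -3],
  [225, -160, 0, -3],
])

```text
clock: 1.85
tool_pos: [0.5451, -0.0093, 0.3415]
orientation: [0.988, 0.154, -0.001, 0.0]
contact_force: [0.5, -0.5, -0.2]
width: 0.004
grip_force: 0.0
```

```bash
python3 - <<'E'
from h import *
import pickle
s=get_state();f=grab_frame("wrist");pickle.dump((s,f),open("w1.pkl","wb"))
print(s["clock"],s["tool_pos"],Rn.from_quat(s["orientation"]).as_matrix().round(3),np.linalg.norm(s["qd"]))
cv2.imwrite("pics/w1.png",cv2.resize(f["pixels"][:,:,::-1],(800,600),interpolation=cv2.INTER_CUBIC))
E
```

```text
1.85 [ 0.5450854  -0.00934287  0.34149519] [[ 0.953  0.304 -0.001]
 [ 0.304 -0.953 -0.   ]
 [-0.001 -0.    -1.   ]] 0.04413702512910554
```

View pics/w1.png

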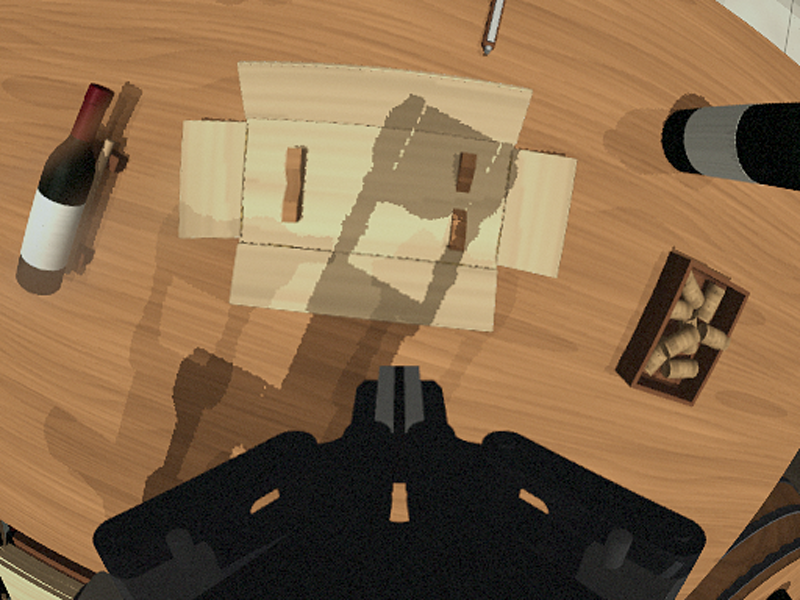

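The wrist view is clear. The board corners are at about (246,120), (241,242), (496,268) and (517,148). The far wall edge runs (238,63)-(531,90), near (230,303)-(493,331), neck (184,122)-(180,238) and heel (576,159)-(557,277). The bottle heel is at (38,292) and the mouth at (98,87). I'll fit the case pose and wall angles.

```bash
cat > fit1.py <<'E'
from h import *
import pickle
s,f=pickle.load(open("w1.pkl","rb"));a,b=grab_frame("scene"),grab_frame("side")
def c(w,i,sg,th):
    r=64*np.cos(th);z=12+64*np.sin(th)
    return {'n':(-67-r,sg*135,z),'f':(67+r,sg*135,z),'k':(sg*59.5,135+r,z),'h':(sg*59.5,-135-r,z)}[w]
W={'f':[((238,63),1),((531,90),-1)],'n':[((230,303),1),((493,331),-1)],'k':[((184,122),1),((180,238),-1)],'h':[((576,159),1),((557,277),-1)]}
S={'k':[((530,308),1),((521,360),-1)][:0],'n':[((505,277),1),((368,252),-1)]}
D={'f':[((412,284),1),((448,358),-1)],'n':[((310,300),1),((328,376),-1)],'k':[((334,281),-1),((386,278),1)],'h':[((367,385),-1),((427,376),1)]}
B=[((246,120),(67,135,12)),((241,242),(-67,135,12)),((496,268),(-67,-135,12)),((517,148),(67,-135,12))]
def dist(ray,X): o,d=ray;return np.cross(X-o,d)*1000
def res(p):
    R=Rn.from_euler('z',p[2]).as_matrix();g=lambda q:R@(np.array(q)/1000)+[p[0],p[1],0]
    out=[dist(ray_wrist(f,s,P(u)),g(q)) for u,q in B]
    for i,w in enumerate('nfkh'):
        out+=[dist(ray_wrist(f,s,P(u)),g(c(w,i,sg,p[3+i]))) for u,sg in W[w]]
        out+=[.5*dist(ray_fixed(a,P(u)),g(c(w,i,sg,p[3+i]))) for u,sg in S.get(w,[])]
        out+=[.5*dist(ray_fixed(b,P(u)),g(c(w,i,sg,p[3+i]))) for u,sg in D[w]]
    return np.array(out).ravel()
r=least_squares(res,[.578,.028,.195,.5,.5,.5,.5],loss='soft_l1')
print("x y yaw n f k h",r.x.round(4));print(np.linalg.norm(res(r.x).reshape(-1,3),axis=1).round(1))
for n,u,q in [("mouth",(98,87),(391,249)),("heel",(38,292),(297,240))]:
    print(n,meet(ray_wrist(f,s,P(u)),ray_fixed(b,P(q))),at_z(ray_wrist(f,s,P(u)),.057))
E
python3 fit1.py
```

```text
x y yaw n f k h [0.5782 0.0279 0.2001 0.4403 0.7338 0.4435 0.5562]
[4.5 2.8 2.9 6.3 1.9 1.4 1.7 2.6 2.1 1.9 0.1 2.  4.  6.4 1.1 0.3 1.7 2.3
 0.9 1.3 1.8 3.3]
mouth (array([0.61612438, 0.33703181, 0.05206563]), np.float64(0.0009129104796710506)) [0.61526922 0.33338985 0.057     ]
heel (array([0.38531616, 0.36840223, 0.06624653]), np.float64(0.007717291811869541)) [0.37147613 0.38348109 0.057     ]
```

>>> servo_tool([
  [-30, -12, 30, 3],
  [-60, -24, 60, 6.2],
  [-104, -41, 80, 6.2],
  [-104, -41, 130, 6.2],
  [-104, -41, 180, 6.2],
  [-104, -41, 230, 6.2],
  [-104, -41, 270, 6.2],
  [-104, -41, 300, 6.2],
])

```text
clock: 2.8
tool_pos: [0.4324, -0.0032, 0.0404]
orientation: [0.995, 0.099, -0.001, -0.0]
contact_force: [0.5, -0.1, -0.6]
width: 0.002
grip_force: 0.0
```

>>> servo_tool([
  [0, 0, 10, 0],
  [0, 0, 20, 0],
  [0, 0, 24, 0],
  [0, 0, 24, 0],
  [0, 0, 24, 0],
])

```text
clock: 3.3
tool_pos: [0.4344, -0.0025, 0.019]
orientation: [0.995, 0.1, 0.001, 0.0]
contact_force: [0.2, -0.4, 0.7]
width: 0.0
grip_force: 0.0
```

>>> servo_tool([
  [6, 0, 0, 0],
  [12, 0, -4, 0],
  [16, 0, -12, 0],
  [21, 0, -19, 0],
  [27, 0, -26, 0],
  [33, 0, -32, 0],
  [40, 0, -37, 0],
  [46, 0, -41, 0],
])

```text
clock: 4.1
tool_pos: [0.4795, 0.007, 0.0596]
orientation: [0.995, 0.1, 0.0, 0.0]
contact_force: [-1.1, 0.5, -1.0]
width: 0.006
grip_force: 0.4
```

>>> servo_tool([
  [6, 0, -4, 0],
  [12, 0, -6, 0],
  [17, 0, -7, 0],
  [21, 0, -8, 0],
  [24, 0, -8, 0],
  [25, 0, -8, 0],
  [25, 0, -8, 0],
])

```text
clock: 4.8
tool_pos: [0.503, 0.0118, 0.0669]
orientation: [0.995, 0.1, -0.0, 0.0]
contact_force: [-1.0, 0.6, 0.1]
width: -0.0
grip_force: 0.5
```

```bash
python3 - <<'E'
from h import *
s=get_state();print(s["tool_pos"],s["contact_force"])
o=[]
for n,(x,y) in {"scene":(150,120),"side":(150,140)}.items():
    f=grab_frame(n)["pixels"][y:y+150,x:x+200,::-1];o.append(cv2.resize(f,(400,300),interpolation=cv2.INTER_CUBIC))
cv2.imwrite("pics/c1.png",np.hstack(o))
E
```

```text
[0.50304822 0.01182267 0.06691734] [-0.98829261  0.56194481  0.10937616]
```

View pics/c1.png

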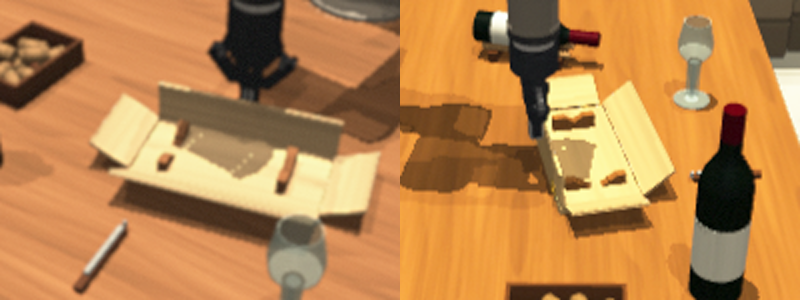

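The near wall now stands almost upright, both views agree. I'll push until the stop shows in the force.

>>> servo_tool([
  [1, 0, 0, 0],
  [2, 0, 0, 0],
  [3, 0, 0, 0],
  [3, 0, 0, 0],
])

```text
clock: 5.3
tool_pos: [0.5048, 0.0124, 0.0669]
orientation: [0.995, 0.1, -0.001, -0.0]
contact_force: [-5.9, -1.1, 3.6]
width: 0.003
grip_force: 2.9
```

>>> servo_tool([
  [1, 0, 0, 0],
  [2, 0, 0, 0],
  [3, 0, 0, 0],
  [3, 0, 0, 0],
])

```text
clock: 5.7
tool_pos: [0.5078, 0.013, 0.0669]
orientation: [0.995, 0.1, -0.001, -0.0]
contact_force: [-5.1, -1.4, 2.8]
width: -0.004
grip_force: 2.8
```

>>> servo_tool([
  [-8, 0, 0, 0],
  [-8, 0, -50, 0],
  [0, 0, -95, 0],
  [50, 0, -95, 0],
  [100, 0, -95, 0],
  [150, 0, -95, 0],
  [190, 0, -95, 0],
  [216, 0, -90, 0],
])

```text
clock: 6.5
tool_pos: [0.7233, 0.0565, 0.1572]
orientation: [0.995, 0.1, 0.002, 0.0]
contact_force: [0.8, -0.4, -0.5]
width: 0.003
grip_force: 0.0
```

>>> servo_tool([
  [0, 0, 0, 0],
  [0, 0, 40, 0],
  [0, 0, 80, 0],
  [0, 0, 110, 0],
  [0, 0, 128, 0],
  [0, 0, 131, 0],
  [0, 0, 131, 0],
])

```text
clock: 7.2
tool_pos: [0.7204, 0.0558, 0.0263]
orientation: [0.995, 0.1, -0.0, -0.0]
contact_force: [-0.4, -0.2, 0.2]
width: -0.003
grip_force: 0.0
```

>>> servo_tool([
  [-6, 0, 0, 0],
  [-11, 0, -1, 0],
  [-15, 0, -4, 0],
  [-20, 0, -9, 0],
  [-25, 0, -14, 0],
  [-32, 0, -19, 0],
  [-39, 0, -23, 0],
  [-45, 0, -26, 0],
])

```text
clock: 8.0
tool_pos: [0.6758, 0.0468, 0.0523]
orientation: [0.995, 0.1, -0.0, 0.0]
contact_force: [0.9, 0.2, -0.3]
width: -0.002
grip_force: 0.4
```

>>> servo_tool([
  [-5, 0, -2, 0],
  [-9, 0, -3, 0],
  [-13, 0, -4, 0],
  [-16, 0, -4, 0],
  [-18, 0, -4, 0],
  [-18, 0, -4, 0],
])

```text
clock: 8.6
tool_pos: [0.6596, 0.0435, 0.0564]
orientation: [0.995, 0.1, 0.001, 0.0]
contact_force: [2.6, 1.2, -0.4]
width: 0.005
grip_force: 1.8
```

>>> servo_tool([
  [-1, 0, 0, 0],
  [-2, 0, 0, 0],
  [-3, 0, 0, 0],
  [-3, 0, 0, 0],
])

```text
clock: 9.0
tool_pos: [0.6562, 0.0428, 0.0561]
orientation: [0.995, 0.1, 0.0, 0.0]
contact_force: [4.6, 1.9, 1.7]
width: 0.001
grip_force: 2.2
```

>>> servo_tool([
  [8, 0, 0, 0],
  [8, 0, -50, 0],
  [0, 15, -95, 0],
  [-15, 55, -95, 0],
  [-30, 100, -95, 0],
  [-45, 145, -95, 0],
  [-65, 185, -95, 0],
  [-78, 215, -95, 0],
])

```text
clock: 9.8
tool_pos: [0.6206, -0.186, 0.1503]
orientation: [0.995, 0.099, -0.002, -0.0]
contact_force: [0.2, -0.1, 0.3]
width: -0.0
grip_force: 0.0
```

>>> servo_tool([
  [0, 0, 0, 0],
  [0, 0, 40, 0],
  [0, 0, 80, 0],
  [0, 0, 110, 0],
  [0, 0, 128, 0],
  [0, 0, 132, 0],
  [0, 0, 132, 0],
])

```text
clock: 10.5
tool_pos: [0.622, -0.1826, 0.0184]
orientation: [0.995, 0.1, -0.001, -0.001]
contact_force: [0.3, -0.3, 0.6]
width: -0.002
grip_force: 0.0
```

>>> servo_tool([
  [0, -6, 0, 0],
  [0, -11, -2, 0],
  [0, -16, -9, 0],
  [0, -21, -16, 0],
  [0, -26, -21, 0],
  [0, -31, -25, 0],
  [0, -37, -29, 0],
  [0, -43, -32, 0],
])

```text
clock: 11.3
tool_pos: [0.614, -0.1409, 0.0517]
orientation: [0.995, 0.1, 0.0, 0.0]
contact_force: [0.9, -1.5, 0.6]
width: -0.001
grip_force: 0.7
```

>>> servo_tool([
  [0, -6, -3, 0],
  [0, -12, -5, 0],
  [0, -16, -6, 0],
  [0, -20, -7, 0],
  [0, -22, -7, 0],
  [0, -22, -7, 0],
])

```text
clock: 11.9
tool_pos: [0.6092, -0.1193, 0.0579]
orientation: [0.995, 0.1, -0.0, -0.0]
contact_force: [0.7, 0.8, 0.0]
width: 0.003
grip_force: 0.0
```

>>> servo_tool([
  [0, -1, 0, 0],
  [0, -2, 0, 0],
  [0, -3, 0, 0],
  [0, -3, 0, 0],
])

```text
clock: 12.3
tool_pos: [0.6088, -0.1167, 0.058]
orientation: [0.995, 0.1, -0.0, -0.0]
contact_force: [0.0, -0.3, -0.5]
width: -0.002
grip_force: 0.2
```

>>> servo_tool([
  [0, -1, 0, 0],
  [0, -2, 0, 0],
  [0, -3, 0, 0],
  [0, -4, 0, 0],
  [0, -4, 0, 0],
])

```text
clock: 12.8
tool_pos: [0.6082, -0.1129, 0.0581]
orientation: [0.995, 0.1, 0.0, 0.0]
contact_force: [0.5, -2.6, -0.3]
width: -0.003
grip_force: 1.8
```

```bash
python3 - <<'E'
from h import *
s=get_state();print(s["tool_pos"],s["contact_force"])
o=[]
for n,(x,y) in {"scene":(150,120),"side":(150,140)}.items():
    f=grab_frame(n)["pixels"][y:y+150,x:x+200,::-1];o.append(cv2.resize(f,(400,300),interpolation=cv2.INTER_CUBIC))
cv2.imwrite("pics/c2.png",np.hstack(o))
E
```

```text
[ 0.6081529  -0.11289872  0.05811875] [ 0.54352923 -2.58601902 -0.2707298 ]
```

View pics/c2.png

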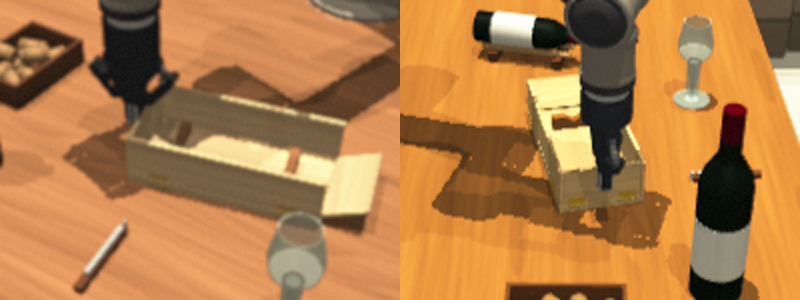

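Near, far and heel walls stand, with only the neck wall (right in the scene view) still down. I'll press the heel wall to its stop.

>>> servo_tool([
  [0, -1, 0, 0],
  [0, -2, 0, 0],
  [0, -3, 0, 0],
  [0, -3, 0, 0],
])

```text
clock: 13.3
tool_pos: [0.6074, -0.1097, 0.0581]
orientation: [0.995, 0.1, 0.0, -0.0]
contact_force: [1.0, -3.6, -0.2]
width: 0.004
grip_force: 1.6
```

>>> servo_tool([
  [0, -1, 0, 0],
  [0, -2, 0, 0],
  [0, -2, 0, 0],
])

```text
clock: 13.6
tool_pos: [0.607, -0.1077, 0.0581]
orientation: [0.995, 0.1, -0.0, -0.0]
contact_force: [0.9, -3.8, -0.3]
width: 0.0
grip_force: 1.6
```

>>> servo_tool([
  [0, 8, 0, 0],
  [0, 8, -50, 0],
  [0, 0, -95, 0],
  [0, -50, -95, 0],
  [0, -100, -95, 0],
  [0, -150, -95, 0],
  [0, -200, -95, 0],
  [0, -250, -95, 0],
])

```text
clock: 14.4
tool_pos: [0.5565, 0.139, 0.1531]
orientation: [0.995, 0.1, -0.0, -0.0]
contact_force: [0.3, 0.7, -0.2]
width: -0.001
grip_force: 0.0
```

>>> servo_tool([
  [0, -50, 0, 0],
  [0, -90, 0, 0],
  [0, -106, 0, 0],
  [0, -110, 0, 0],
  [0, -110, 40, 0],
  [0, -110, 80, 0],
  [0, -110, 110, 0],
  [0, -110, 130, 0],
])

```text
clock: 15.2
tool_pos: [0.5349, 0.2426, 0.0205]
orientation: [0.995, 0.099, -0.002, 0.001]
contact_force: [-0.7, -0.2, 0.8]
width: 0.005
grip_force: 0.0
```

>>> servo_tool([
  [0, 0, 4, 0],
  [0, 0, 6, 0],
  [0, 0, 6, 0],
])

```text
clock: 15.5
tool_pos: [0.5365, 0.2444, 0.018]
orientation: [0.995, 0.099, 0.001, -0.0]
contact_force: [-0.7, 0.5, -0.3]
width: 0.001
grip_force: 0.0
```

>>> servo_tool([
  [0, 5, 0, 0],
  [0, 10, -4, 0],
  [0, 15, -12, 0],
  [0, 20, -19, 0],
  [0, 26, -26, 0],
  [0, 32, -32, 0],
  [0, 38, -37, 0],
  [0, 44, -41, 0],
])

```text
clock: 16.3
tool_pos: [0.5444, 0.2011, 0.0585]
orientation: [0.995, 0.1, 0.0, 0.0]
contact_force: [-0.2, 1.3, -0.4]
width: 0.004
grip_force: 0.4
```

>>> servo_tool([
  [0, 6, -4, 0],
  [0, 12, -5, 0],
  [0, 16, -6, 0],
  [0, 20, -7, 0],
  [0, 23, -7, 0],
  [0, 23, -7, 0],
])

```text
clock: 16.9
tool_pos: [0.5489, 0.1789, 0.0649]
orientation: [0.995, 0.1, -0.0, 0.0]
contact_force: [0.6, 0.0, -0.7]
width: 0.0
grip_force: 0.0
```

>>> servo_tool([
  [0, 1, 0, 0],
  [0, 2, 0, 0],
  [0, 3, 0, 0],
  [0, 3, 0, 0],
])

```text
clock: 17.3
tool_pos: [0.5493, 0.1765, 0.0649]
orientation: [0.995, 0.1, -0.0, -0.0]
contact_force: [-0.3, 3.6, -0.2]
width: -0.003
grip_force: 2.0
```

>>> servo_tool([
  [0, 1, 0, 0],
  [0, 2, 0, 0],
  [0, 3, 0, 0],
  [0, 3, 0, 0],
])

```text
clock: 17.7
tool_pos: [0.5501, 0.1731, 0.065]
orientation: [0.995, 0.1, -0.0, 0.0]
contact_force: [-1.2, 2.5, -1.0]
width: 0.001
grip_force: 1.4
```

>>> servo_tool([
  [0, -8, 0, 0],
  [0, -8, -50, 0],
  [0, -15, -100, 0],
  [0, -25, -150, 0],
  [0, -40, -200, 0],
  [0, -50, -240, 0],
  [0, -50, -255, 0],
  [0, -50, -255, 0],
], claw=85)

```text
clock: 18.5
tool_pos: [0.541, 0.2228, 0.3232]
orientation: [0.995, 0.1, 0.003, -0.0]
contact_force: [-0.6, -0.4, -0.0]
width: 0.999
grip_force: 0.0
```

>>> servo_tool([
  [0, 0, 0, 0],
  [0, 0, 0, 0],
  [0, 0, 0, 0],
])

```text
clock: 18.8
tool_pos: [0.5398, 0.2219, 0.3182]
orientation: [0.995, 0.1, -0.002, 0.0]
contact_force: [0.1, -0.4, -0.1]
width: 0.995
grip_force: 0.0
```

```bash
python3 - <<'E'
from h import *
import pickle
s=get_state();f=grab_frame("wrist");pickle.dump((s,f),open("w2.pkl","wb"))
print(s["clock"],s["tool_pos"],np.linalg.norm(s["qd"]))
im=f["pixels"][10:310,40:440,::-1]
cv2.imwrite("pics/w2.png",cv2.resize(im,(800,600),interpolation=cv2.INTER_CUBIC))
E
```

```text
18.8 [0.53977725 0.22194759 0.31824575] 0.011877097259779675
```

View pics/w2.png

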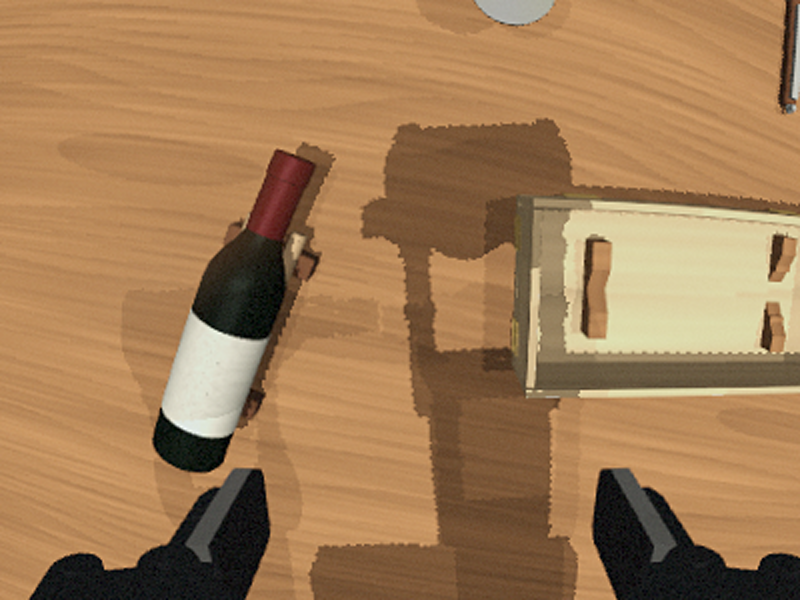

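The wrist view shows the neck wall upright at the left end of the case (outer top corners about 532,197 and 528,397). The neck saddle spans (597,238)-(595,337) and the body saddle ends are at (785,236) and (775,350). The bottle axis runs from about (198,421) to the mouth at (294,157).

```bash
cat > fit2.py <<'E'
from h import *
import pickle
s,f=pickle.load(open("w2.pkl","rb"));s1,f1=pickle.load(open("w1.pkl","rb"))
N=lambda uv:(np.array(uv,float)+.5)/2-.5+[40,10]
C=[((532,197),(67,135,76)),((528,397),(-67,135,76)),((597,238),(36,76.5,37)),((595,337),(-36,76.5,37)),((785,236),(48,-88.5,30)),((775,350),(-48,-88.5,30))]
def res(p):
    R=Rn.from_euler('z',p[2]).as_matrix();o=[]
    for u,q in C:
        X=R@(np.array(q)/1000)+[p[0],p[1],0];r=ray_wrist(f,s,N(u));o.append(np.cross(X-r[0],r[1])*1000)
    return np.array(o).ravel()
r=least_squares(res,[.58,.03,.2],loss='soft_l1');print("case",r.x.round(4),np.linalg.norm(res(r.x).reshape(-1,3),axis=1).round(1))
p=r.x;print("seat",(Rn.from_euler('z',p[2]).as_matrix()@[0,-.0235,.0426]+[p[0],p[1],0]).round(4))
print("mouth tri",meet(ray_wrist(f,s,N((294,157))),ray_wrist(f1,s1,P((98,87)))))
A=[at_z(ray_wrist(f,s,N(u)),.057) for u in [(294,157),(265,232),(229,325),(198,421)]];A=np.array(A);print(A.round(4))
l=cv2.fitLine(A[:,:2].astype(np.float32),cv2.DIST_L2,0,.001,.001).ravel();d=l[:2]*np.sign(l[0]);print("angle",np.degrees(np.arctan2(d[1],d[0])))
m=l[2:]+d*((A[0,:2]-l[2:])@d);o=m-.142*d;print("bottle origin",o,"heel",m-.237*d, "heel seen",at_z(ray_wrist(f,s,N((187,462))),.057))
Rt=Rn.from_quat(s["orientation"]).as_matrix();print("tool x ang",np.degrees(np.arctan2(Rt[1,0],Rt[0,0])),"shift",(Rt.T@(np.r_[o,.18]-s["tool_pos"])*1000).round())
E
python3 fit2.py
```

```text
case [0.5808 0.0284 0.2057] [1.4 3.  3.  0.2 3.2 0.2]
seat [0.5856 0.0054 0.0426]
mouth tri (array([0.61506565, 0.32683702, 0.0655523 ]), np.float64(0.0002936092909558844))
[[0.6147 0.3288 0.057 ]
 [0.5617 0.3403 0.057 ]
 [0.4922 0.3579 0.057 ]
 [0.4124 0.3764 0.057 ]]
angle -13.356179
bottle origin [0.47647881 0.36124407] heel [0.38404829 0.38318944] heel seen [0.37438654 0.3844581  0.057     ]
tool x ang 11.42399285802378 shift [ -34. -149.  138.]
```

>>> servo_tool([
  [-8, -40, 20, 8],
  [-16, -80, 40, 16],
  [-24, -115, 70, 24.8],
  [-33, -148, 110, 24.8],
  [-33, -148, 150, 24.8],
  [-33, -148, 158, 24.8],
  [-33, -148, 158, 24.8],
  [-33, -148, 158, 24.8],
])

```text
clock: 19.65
tool_pos: [0.4799, 0.3607, 0.1639]
orientation: [0.993, -0.117, 0.001, -0.001]
contact_force: [0.3, -0.1, 0.3]
width: 0.993
grip_force: 0.0
```

```bash
python3 - <<'E'
from h import *
s=get_state();f=grab_frame("wrist");Rt=Rn.from_quat(s["orientation"]).as_matrix()
print(s["tool_pos"],np.degrees(np.arctan2(Rt[1,0],Rt[0,0])),s["joint_positions"].round(2))
cv2.imwrite("pics/w3.png",f["pixels"][:,:,::-1])
E
```

```text
[0.4798585  0.36069275 0.16388208] -13.410379277328138 [ 0.52  0.54  1.42 -0.    1.17  2.32]
```

View pics/w3.png

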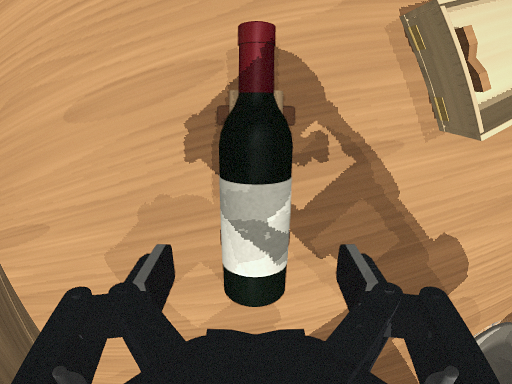

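The bottle is centred and aligned between the fingers (axis at column about 255 from row 20 to 300). I'll descend and grip.

>>> servo_tool([
  [-2, 0, 40, 0],
  [-2, 0, 75, 0],
  [-2, 0, 100, 0],
  [-2, 0, 115, 0],
  [-2, 0, 121, 0],
  [-2, 0, 121, 0],
  [-2, 0, 121, 0],
])

```text
clock: 20.4
tool_pos: [0.4777, 0.3617, 0.0428]
orientation: [0.993, -0.116, 0.001, -0.001]
contact_force: [0.6, -0.7, 0.6]
width: 0.996
grip_force: 0.0
```

>>> servo_tool([
  [0, 0, 0, 0],
  [0, 0, 0, 0],
  [0, 0, 0, 0],
  [0, 0, 0, 0],
  [0, 0, 0, 0],
  [0, 0, 0, 0],
  [0, 0, 0, 0],
], claw=40, newtons=50)

```text
clock: 21.1
tool_pos: [0.4771, 0.3618, 0.0426]
orientation: [0.993, -0.116, 0.001, -0.001]
contact_force: [-1.2, -0.5, 6.6]
width: 0.688
grip_force: 52.9
```

>>> servo_tool([
  [0, 0, -10, 0],
  [0, 0, -25, 0],
  [0, 0, -50, 0],
  [0, 0, -80, 0],
  [0, 0, -110, 0],
  [0, 0, -130, 0],
  [0, 0, -137, 0],
  [0, 0, -137, 0],
])

```text
clock: 21.9
tool_pos: [0.4763, 0.3613, 0.1784]
orientation: [0.993, -0.116, 0.0, -0.0]
contact_force: [-0.1, -0.2, -7.5]
width: 0.687
grip_force: 55.9
```

```bash
python3 - <<'E'
from h import *
s=get_state();print(s["tool_pos"],s["contact_force"],s["wrist_torque"],s["width"],s["grip_force"])
R=Rn.from_quat(s["orientation"]).as_matrix();print((R.T@(np.array([.5856,.0054,.18])-s["tool_pos"])*1000).round(),np.degrees(np.arctan2(R[1,0],R[0,0])))
E
```

```text
[0.47634809 0.36130686 0.1784079 ] [-0.08498202 -0.24792063 -7.49214831] [0.00880094 0.00989734 0.02337118] 0.687310236495797 55.93940109014511
[188. 321.  -2.] -13.337257994190663
```

>>> servo_tool([
  [6, 10, 0, -4],
  [18, 30, 0, -11],
  [31, 53, 0, -19],
  [45, 76, 0, -27],
  [58, 100, 0, -35],
  [72, 123, 0, -43],
  [85, 145, 0, -51],
  [94, 160, 0, -57],
])

```text
clock: 22.7
tool_pos: [0.5303, 0.182, 0.1759]
orientation: [0.928, 0.374, -0.002, -0.0]
contact_force: [-0.6, 1.0, -7.6]
width: 0.687
grip_force: 56.0
```

```bash
python3 - <<'E'
from h import *
s=get_state();print(s["tool_pos"],s["grip_force"])
R=Rn.from_quat(s["orientation"]).as_matrix();a=np.degrees(np.arctan2(R[1,0],R[0,0]));print((R.T@(np.array([.5856,.0054,.178])-s["tool_pos"])*1000).round(),"yaw",a-101.8)
E
```

```text
[0.5302686  0.18200297 0.17590882] 55.9698486328125
[-83. 166.  -2.] yaw -57.89758012920354
```

>>> servo_tool([
  [-10, 20, 0, -8],
  [-21, 42, 0, -16],
  [-33, 66, 0, -24],
  [-45, 90, 0, -32],
  [-57, 114, 0, -40],
  [-69, 138, 0, -48],
  [-78, 156, 0, -54],
  [-83, 166, -2, -57.5],
])

```text
clock: 23.5
tool_pos: [0.5846, 0.0048, 0.1775]
orientation: [0.634, 0.773, -0.001, -0.002]
contact_force: [-0.2, 0.2, -6.9]
width: 0.691
grip_force: 56.0
```

>>> servo_tool([
  [0, 0, 0, 0],
  [0, 0, 0, 0],
  [0, 0, 0, 0],
])

```text
clock: 23.8
tool_pos: [0.5848, 0.0075, 0.1791]
orientation: [0.635, 0.772, -0.0, -0.001]
contact_force: [-0.3, 0.4, -6.9]
width: 0.686
grip_force: 56.0
```

```bash
python3 - <<'E'
from h import *
import pickle
s=get_state();print(s["tool_pos"],s["grip_force"])
R=Rn.from_quat(s["orientation"]).as_matrix();a=np.degrees(np.arctan2(R[1,0],R[0,0]));print((R.T@(np.array([.5856,.0054,.178])-s["tool_pos"])*1000).round(1),"yaw",a-101.8)
f=grab_frame("wrist");pickle.dump((s,f),open("w4.pkl","wb"));c=grab_frame("scene")["pixels"][120:270,150:350,::-1];d=grab_frame("side")["pixels"][110:260,150:350,::-1]
A=cv2.resize(f["pixels"][:,:,::-1],(400,300),interpolation=cv2.INTER_AREA);z=lambda q:cv2.resize(q,(400,300),interpolation=cv2.INTER_CUBIC)
w=z(f["pixels"][0:150,156:356,::-1])
cv2.imwrite("pics/c4.png",np.vstack([np.hstack([A,w]),np.hstack([z(c),z(d)])]))
E
```

```text
[0.58482931 0.00745228 0.17914896] 55.96413463354111
[-2.2  0.4  1.1] yaw -0.6734055478972039
```

View pics/c4.png

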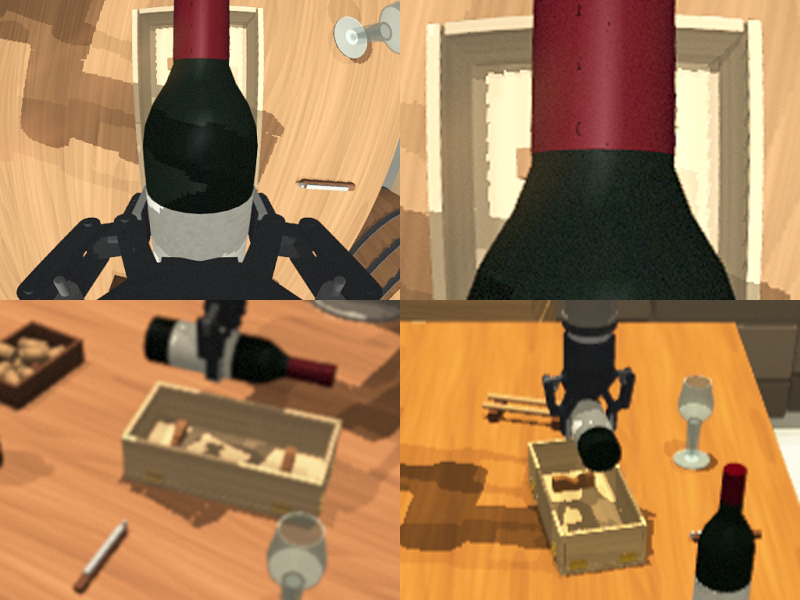

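All four walls stand and the bottle hangs level over the case. In the zoomed wrist crop the neck is centred at column 604, and the case's neck end runs from columns 427 to 762 at row 22. I'll check the lateral fit.

```bash
python3 - <<'E'
from h import *
import pickle
s,f=pickle.load(open("w4.pkl","rb"))
N=lambda u,v:(np.array([u-400,v],float)+.5)/2-.5+[156,0]
R=Rn.from_quat(s["orientation"]).as_matrix()
for n,u,z in [("neck top",(604,20),.193),("neck low",(604,140),.193),("wallL",(427,22),.076),("wallR",(762,16),.076),("wallL2",(440,290),.076),("wallR2",(764,270),.076)]:
    X=at_z(ray_wrist(f,s,N(*u)),z);print(n,X.round(4),"tool",(R.T@(X-s["tool_pos"])*1000).round(1))
E
```

```text
neck top [0.5636 0.1205 0.193 ] tool [115.    0.9 -13.8]
neck low [0.5684 0.096  0.193 ] tool [ 90.1   0.9 -13.8]
wallL [0.4873 0.1462 0.076 ] tool [154.8 -68.7 103.4]
wallR [0.6182 0.1741 0.076 ] tool [157.   65.1 103.2]
wallL2 [0.5127 0.0373 0.076 ] tool [ 43.1 -64.8 103.3]
wallR2 [0.6404 0.0709 0.076 ] tool [ 51.4  67.  103.1]
```

>>> servo_tool([
  [-2, 0.8, 15, -1],
  [-2, 0.8, 40, -1],
  [-2, 0.8, 65, -1],
  [-2, 0.8, 90, -1],
  [-2, 0.8, 110, -1],
  [-2, 0.8, 125, -1],
  [-2, 0.8, 135, -1],
  [-2, 0.8, 139, -1],
])

```text
clock: 24.75
tool_pos: [0.5863, 0.0051, 0.0402]
orientation: [0.628, 0.778, -0.0, -0.001]
contact_force: [-0.1, -0.5, -6.8]
width: 0.69
grip_force: 56.0
```

>>> servo_tool([
  [0, 0, 1, 0],
  [0, 0, 2, 0],
  [0, 0, 3, 0],
  [0, 0, 4, 0],
  [0, 0, 5, 0],
  [0, 0, 5, 0],
])

```text
clock: 25.35
tool_pos: [0.5867, 0.0047, 0.0361]
orientation: [0.628, 0.778, -0.0, 0.0]
contact_force: [-0.1, 1.3, -6.8]
width: 0.69
grip_force: 56.0
```

>>> servo_tool([
  [0, 0, 1, 0],
  [0, 0, 2, 0],
  [0, 0, 3, 0],
  [0, 0, 4, 0],
  [0, 0, 5, 0],
  [0, 0, 5, 0],
])

```text
clock: 25.95
tool_pos: [0.5859, 0.0048, 0.0301]
orientation: [0.628, 0.778, -0.001, -0.001]
contact_force: [-0.5, -0.1, -7.6]
width: 0.685
grip_force: 56.0
```

>>> servo_tool([
  [0, 0, 0.5, 0],
  [0, 0, 1, 0],
  [0, 0, 1.5, 0],
  [0, 0, 1.5, 0],
])

```text
clock: 26.35
tool_pos: [0.5864, 0.0047, 0.0297]
orientation: [0.628, 0.778, -0.0, -0.0]
contact_force: [-3.1, -0.1, -2.5]
width: 0.683
grip_force: 56.3
```

>>> servo_tool([
  [0, -0.5, 0.2, 0],
  [0, -0.8, 0.5, 0],
  [0, -0.8, 0.8, 0],
  [0, -0.8, 1, 0],
  [0, -0.8, 1, 0],
])

```text
clock: 26.85
tool_pos: [0.5864, 0.0047, 0.0295]
orientation: [0.628, 0.778, 0.0, 0.001]
contact_force: [-4.1, 1.9, 5.8]
width: 0.685
grip_force: 57.0
```

Seated: the support force is taken up at z 0.0295. I'll release and lift.

>>> servo_tool([
  [0, 0, 0, 0],
  [0, 0, 0, 0],
  [0, 0, 0, 0],
  [0, 0, 0, 0],
  [0, 0, 0, 0],
], claw=74)

```text
clock: 27.35
tool_pos: [0.5863, 0.0044, 0.0286]
orientation: [0.628, 0.778, 0.0, 0.0]
contact_force: [1.3, -0.5, 0.1]
width: 0.863
grip_force: 0.0
```

>>> servo_tool([
  [0, 0, -10, 0],
  [0, 0, -30, 0],
  [0, 0, -60, 0],
  [0, 0, -100, 0],
  [0, 0, -145, 0],
  [0, 0, -190, 0],
  [0, 0, -230, 0],
  [0, 0, -240, 0],
])

```text
clock: 28.15
tool_pos: [0.5874, 0.0045, 0.2747]
orientation: [0.628, 0.778, 0.002, 0.004]
contact_force: [0.3, 0.2, 1.1]
width: 0.868
grip_force: 0.0
```

>>> servo_tool([
  [-45, 0, 0, 0],
  [-80, 0, 0, 0],
  [-100, 0, 0, 0],
  [-100, 0, 0, 0],
  [-100, 0, 0, 0],
])

```text
clock: 28.65
tool_pos: [0.6066, -0.0928, 0.268]
orientation: [0.629, 0.778, -0.0, -0.001]
contact_force: [0.1, 0.4, 0.9]
width: 0.867
grip_force: 0.0
```

```bash
python3 - <<'E'
from h import *
f=grab_frame("wrist");c=grab_frame("scene")["pixels"][120:270,150:350,::-1];d=grab_frame("side")["pixels"][110:260,150:350,::-1]
z=lambda q:cv2.resize(q,(400,300),interpolation=cv2.INTER_CUBIC)
A=z(f["pixels"][:,:,::-1]);w=z(f["pixels"][50:200,156:356,::-1])
cv2.imwrite("pics/c5.png",np.vstack([np.hstack([A,w]),np.hstack([z(c),z(d)])]))
E
```

```text
(no output)
```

View pics/c5.png

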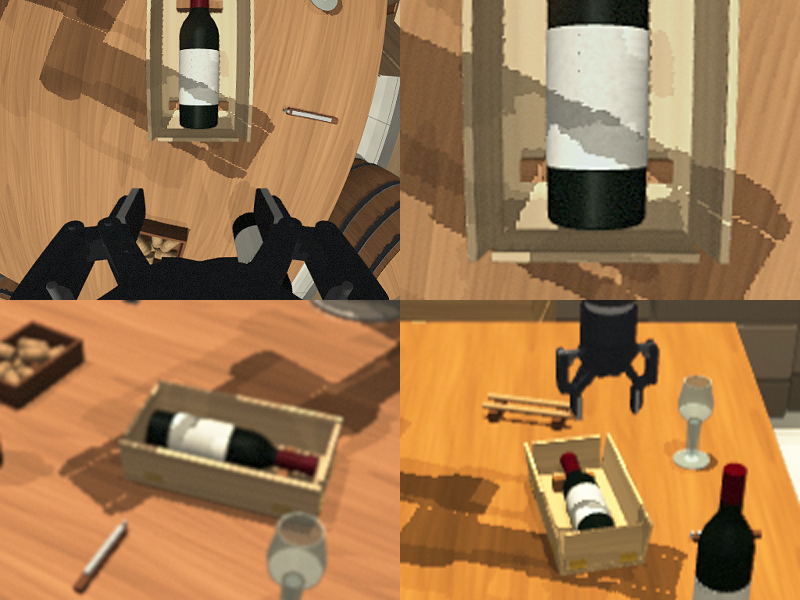

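The bottle lies in both saddles with its neck on the small one, but the heel and neck walls' last degree or two is hard to judge. I'll look straight down on each end wall and put both views in one picture.

>>> servo_tool([
  [-30, 0, 0, 0],
  [-60, 0, 10, 0],
  [-86, 0, 40, 0],
  [-86, 0, 80, 0],
  [-86, 0, 100, 0],
  [-86, 0, 100, 0],
  [-86, 0, 100, 0],
  [-86, 0, 100, 0],
])

```text
clock: 29.6
tool_pos: [0.6262, -0.177, 0.1708]
orientation: [0.628, 0.778, 0.001, 0.002]
contact_force: [0.3, -0.3, -0.3]
width: 0.867
grip_force: 0.0
```

```bash
python3 - <<'E'
from h import *
import pickle
s=get_state();pickle.dump((s,grab_frame("wrist")),open("w5.pkl","wb"));print(s["tool_pos"])
E
```

```text
[ 0.6261521  -0.17695323  0.17077323]
```

>>> servo_tool([
  [45, 0, 0, 0],
  [90, 0, 0, 0],
  [135, 0, 0, 0],
  [180, 0, 0, 0],
  [225, 0, 0, 0],
  [255, 0, 0, 0],
  [267, 0, 0, 0],
  [267, 0, 0, 0],
])

```text
clock: 30.45
tool_pos: [0.5691, 0.0851, 0.1698]
orientation: [0.627, 0.779, 0.001, 0.001]
contact_force: [-0.5, -0.4, -1.2]
width: 0.864
grip_force: 0.0
```

>>> servo_tool([
  [0, 0, 0, 0],
  [0, 0, 0, 0],
])

```text
clock: 30.65
tool_pos: [0.5694, 0.0823, 0.1688]
orientation: [0.629, 0.777, 0.0, 0.0]
contact_force: [-0.1, 1.0, -0.9]
width: 0.868
grip_force: 0.0
```

```bash
python3 - <<'E'
from h import *
import pickle
s=get_state();f=grab_frame("wrist");pickle.dump((s,f),open("w6.pkl","wb"));print(s["tool_pos"])
_,g=pickle.load(open("w5.pkl","rb"))
# nadir pixel row of camera: tilt .31 rad -> row 192-.31*297 = 100
z=lambda q:cv2.resize(q[25:175,122:388,::-1],(798,450))[75:375]
cv2.imwrite("pics/c6.png",np.vstack([z(g["pixels"]),z(f["pixels"])]))
E
```

```text
[0.5694208  0.08225246 0.16876397]
```

View pics/c6.png

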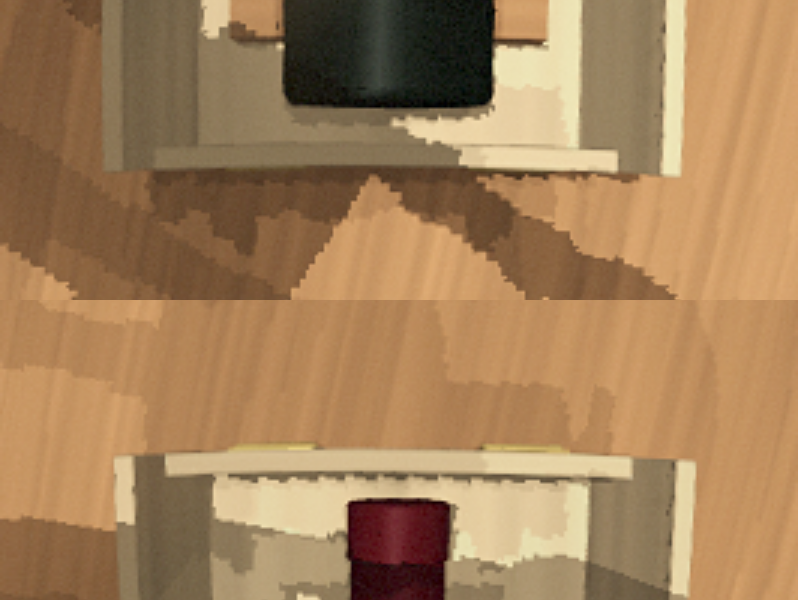

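From above, the end walls' outer edges (rows 171 and 452) are flush with the long walls' ends, so they stand upright. The long walls look splayed, with their outer tops at columns 103/680 and 115/695. I'll compute the lean.

```bash
python3 - <<'E'
from h import *
import pickle
for n,fn,dy,pts in [("heel","w5.pkl",0,[("nearout",103,165),("nearin",122,165),("endL",153,165),("endR",617,165),("farin",663,172),("farout",681,175),("endOut",385,165)]),("neck","w6.pkl",300,[("nearout",115,457),("nearin",133,457),("endL",166,457),("endR",631,462),("farin",676,462),("farout",695,461),("endOut",395,451)])]:
    s,f=pickle.load(open(fn,"rb"))
    for m,u,v in pts:
        X=at_z(ray_wrist(f,s,(np.array([u,v-dy+75.])+.5)/3-.5+[122,25]),.076)
        p=Rn.from_euler('z',-.2057).as_matrix()@(X-[.5808,.0284,.076]);print(n,m,(p[:2]*1000).round(1))
s,f=pickle.load(open("w6.pkl","rb"))
for m,u in (("base near in",212),("base far in",589)):
    X=at_z(ray_wrist(f,s,(np.array([u,485-300+75.])+.5)/3-.5+[122,25]),.012)
    print(m,((Rn.from_euler('z',-.2057).as_matrix()@(X-[.5808,.0284,.012]))[:2]*1000).round(1))
E
```

```text
heel nearout [ -75.  -134.2]
heel nearin [ -69.7 -134.5]
heel endL [ -61.3 -134.9]
heel endR [  57.5 -134.5]
heel farin [  69.9 -135.6]
heel farout [  74.9 -136.1]
heel endOut [  -1.7 -136.2]
neck nearout [-73.7 133.4]
neck nearin [-68.8 133.1]
neck endL [-59.9 132.6]
neck endR [ 58.  131.8]
neck farin [ 70.1 132.6]
neck farout [ 75.3 133.2]
neck endOut [ -1.8 132.8]
base near in [-61.5 122.6]
base far in [ 60.8 123.1]
```

The near and far walls lean out about 6–9 mm at the top, probably nudged by the gripper's knuckles during release. The end walls are upright. I'll press both long walls back to their stops.

>>> servo_tool([
  [-15, -30, 0, 0],
  [-30, -60, 0, 0],
  [-45, -85, 0, 0],
  [-55, -102, 0, 0],
  [-55, -102, 40, 0],
  [-55, -102, 80, 0],
  [-55, -102, 108, 0],
  [-55, -102, 108, 0],
], claw=0)

```text
clock: 31.5
tool_pos: [0.4785, 0.0077, 0.0576]
orientation: [0.629, 0.777, -0.002, -0.003]
contact_force: [0.4, 0.1, 0.5]
width: -0.003
grip_force: 0.0
```

>>> servo_tool([
  [0, 4, 0, 0],
  [0, 8, 0, 0],
  [0, 11, 0, 0],
  [0, 14, 0, 0],
  [0, 16, 0, 0],
  [0, 16, 0, 0],
])

```text
clock: 32.1
tool_pos: [0.4968, 0.012, 0.0609]
orientation: [0.628, 0.778, 0.0, 0.0]
contact_force: [-0.1, 0.9, -0.4]
width: -0.003
grip_force: 0.0
```

>>> servo_tool([
  [0, 1, 0, 0],
  [0, 2, 0, 0],
  [0, 3, 0, 0],
  [0, 3, 0, 0],
])

```text
clock: 32.5
tool_pos: [0.4993, 0.0126, 0.0605]
orientation: [0.628, 0.778, -0.0, -0.0]
contact_force: [-0.8, 0.3, -0.3]
width: -0.001
grip_force: 0.1
```

>>> servo_tool([
  [0, 1, 0, 0],
  [0, 2, 0, 0],
  [0, 3, 0, 0],
  [0, 3, 0, 0],
])

```text
clock: 32.9
tool_pos: [0.5004, 0.0128, 0.0604]
orientation: [0.628, 0.778, -0.001, -0.001]
contact_force: [-8.1, -3.0, 5.7]
width: 0.001
grip_force: 4.1
```

>>> servo_tool([
  [0, 1, 0, 0],
  [0, 2, 0, 0],
  [0, 2, 0, 0],
])

```text
clock: 33.2
tool_pos: [0.5011, 0.0134, 0.0604]
orientation: [0.628, 0.778, -0.002, -0.003]
contact_force: [-12.8, -2.7, 9.3]
width: -0.003
grip_force: 6.3
```

>>> servo_tool([
  [0, -8, 0, 0],
  [0, -10, -40, 0],
  [0, 10, -75, 0],
  [0, 55, -75, 0],
  [0, 100, -75, 0],
  [0, 145, -75, 0],
  [0, 178, -75, 0],
  [0, 184, -75, 0],
])

```text
clock: 34.0
tool_pos: [0.6868, 0.0531, 0.1346]
orientation: [0.628, 0.778, 0.001, 0.001]
contact_force: [-1.2, -0.2, -0.2]
width: 0.0
grip_force: 0.0
```

>>> servo_tool([
  [0, 0, 0, 0],
  [0, 0, 30, 0],
  [0, 0, 60, 0],
  [0, 0, 75, 0],
  [0, 0, 75, 0],
  [0, 0, 75, 0],
])

```text
clock: 34.6
tool_pos: [0.6842, 0.0521, 0.0617]
orientation: [0.628, 0.778, 0.0, 0.0]
contact_force: [-0.1, -0.7, 0.4]
width: -0.001
grip_force: 0.0
```

>>> servo_tool([
  [0, -4, 0, 0],
  [0, -8, 0, 0],
  [0, -11, 0, 0],
  [0, -14, 0, 0],
  [0, -17, 0, 0],
  [0, -17, 0, 0],
])

```text
clock: 35.2
tool_pos: [0.6672, 0.0486, 0.0608]
orientation: [0.628, 0.778, 0.0, 0.0]
contact_force: [-0.9, 0.3, -0.1]
width: 0.001
grip_force: 0.0
```

>>> servo_tool([
  [0, -1, 0, 0],
  [0, -2, 0, 0],
  [0, -3, 0, 0],
  [0, -3, 0, 0],
])

```text
clock: 35.6
tool_pos: [0.6645, 0.0481, 0.0605]
orientation: [0.628, 0.778, -0.0, 0.0]
contact_force: [0.6, -0.5, 1.4]
width: -0.006
grip_force: 0.3
```

>>> servo_tool([
  [0, -1, 0, 0],
  [0, -2, 0, 0],
  [0, -3, 0, 0],
  [0, -4, 0, 0],
  [0, -4, 0, 0],
])

```text
clock: 36.1
tool_pos: [0.6604, 0.0472, 0.0605]
orientation: [0.628, 0.778, -0.0, -0.0]
contact_force: [0.2, -0.1, 0.8]
width: 0.002
grip_force: 0.2
```

>>> servo_tool([
  [0, -1, 0, 0],
  [0, -2, 0, 0],
  [0, -2, 0, 0],
])

```text
clock: 36.4
tool_pos: [0.6589, 0.0469, 0.0606]
orientation: [0.628, 0.778, 0.0, 0.0]
contact_force: [2.3, 1.3, -1.3]
width: -0.002
grip_force: 1.2
```

>>> servo_tool([
  [0, -1, 0, 0],
  [0, -2, 0, 0],
  [0, -2, 0, 0],
])

```text
clock: 36.7
tool_pos: [0.6581, 0.0467, 0.0611]
orientation: [0.628, 0.778, 0.001, 0.001]
contact_force: [5.8, 2.5, -1.4]
width: -0.002
grip_force: 3.4
```

>>> servo_tool([
  [0, -1, 0, 0],
  [0, -2, 0, 0],
  [0, -2, 0, 0],
])

```text
clock: 37.0
tool_pos: [0.6562, 0.0464, 0.0611]
orientation: [0.628, 0.778, 0.001, 0.001]
contact_force: [6.6, 1.3, -0.5]
width: -0.002
grip_force: 3.4
```

Both are at their stops. I'll lift clear and check the top spacing numerically.

>>> servo_tool([
  [0, 8, 0, 0],
  [0, 8, -40, 0],
  [0, 0, -80, 0],
  [0, -30, -110, 0],
  [0, -60, -110, 0],
  [0, -78, -110, 0],
  [0, -78, -110, 0],
  [0, -78, -110, 0],
])

```text
clock: 37.8
tool_pos: [0.5788, 0.0295, 0.1707]
orientation: [0.628, 0.778, -0.0, 0.0]
contact_force: [0.4, 0.1, 1.2]
width: -0.005
grip_force: 0.0
```

```bash
python3 - <<'E'
from h import *
from scipy.signal import find_peaks
s=get_state();f=grab_frame("wrist");print(s["tool_pos"])
R=Rn.from_quat(s["orientation"]).as_matrix();M=np.eye(4);M[:3,:3]=R;M[:3,3]=s["tool_pos"];M=np.linalg.inv(M@f["mount"]);K=f["mtx"]
xs=np.arange(-100,100.1,.5);ys=np.arange(-145,160.1,.5);c=Rn.from_euler('z',.2057).as_matrix()
def top(z):
    X,Y=np.meshgrid(xs/1000,ys/1000);p=(c@np.stack([X.ravel(),Y.ravel(),0*X.ravel()])).T+[.5808,.0284,z]
    q=p@M[:3,:3].T+M[:3,3];r=np.hypot(q[:,0],q[:,1]);t=np.arctan2(r,q[:,2])/r
    u=K[0,0]*q[:,0]*t+K[0,2];v=K[1,1]*q[:,1]*t+K[1,2];sh=X.shape
    return cv2.remap(f["pixels"],u.reshape(sh).astype(np.float32),v.reshape(sh).astype(np.float32),cv2.INTER_LINEAR).astype(float)
T=top(.076);cv2.imwrite("pics/top.png",T[:,:,::-1])
for y0,y1 in [(50,65),(75,90),(95,110),(115,125)]:
    m=T[(ys>=y0)&(ys<y1)].mean(0);g=np.abs(np.gradient(m,axis=0)).sum(1)
    k,_=find_peaks(g,height=9,distance=4);print(y0,[(float(xs[i]),int(g[i])) for i in k])
E
```

```text
[0.57880235 0.02945103 0.17072594]
50 [(-69.5, 28), (-64.0, 33), (-50.5, 53), (-27.0, 14), (-24.5, 14), (-21.0, 16), (-18.5, 24), (-15.0, 35), (9.5, 36), (11.5, 55), (14.5, 36), (27.0, 13), (34.5, 9), (41.5, 21), (45.5, 80), (58.5, 128), (64.0, 64)]
75 [(-69.0, 68), (-63.5, 112), (-50.5, 25), (-44.5, 70), (-33.0, 33), (-16.5, 12), (-14.5, 139), (-5.5, 15), (-1.0, 13), (10.0, 120), (28.0, 34), (41.5, 21), (45.5, 92), (58.5, 134), (64.0, 71), (66.0, 9)]
95 [(-69.0, 69), (-63.5, 96), (-50.5, 23), (-44.0, 74), (-15.0, 147), (-5.0, 15), (-2.0, 13), (0.0, 11), (10.5, 132), (41.5, 22), (45.5, 113), (57.0, 9), (59.0, 115), (64.5, 71)]
115 [(-69.0, 61), (-63.5, 109), (7.5, 10), (59.0, 135), (64.5, 87)][ WARN:0@2.172] global loadsave.cpp:1063 imwrite_ Unsupported depth image for selected encoder is fallbacked to CV_8U.
```

The top width is now 133 mm (134 nominal), and the bottle neck is centred in the case, so I'm handing in.

```bash
python3 -c "
from rig import *
print(sign_off())"
```

```text
the job is handed in; nothing more can be done
None
```

I handed the job in at about 38 s: all four walls stand upright and the half bottle lies in both saddles with its neck in the small one. The long walls had leaned out 6–9 mm after I released the bottle, so I pressed them back upright with it in place. I don't know the verdict.

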